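Stand the brass eyepiece on the free drying stand

TASK

Pick up the brass eyepiece with the black eyecup and stand it upright, eyecup up, in the middle of the smoked ring on top of the empty slim stand, so that its lens cement can dry. Set it down rather than dropping it, let go, and leave the brass socket tube and the violet glass sphere on the other stand undisturbed.

Things in the scene. Friction and masses are not known exactly. Their poses are not given: they have to be found in the camera images.
- eyepiece: Loose brass eyepiece, 63 mm tall, 0.11-0.22 kg, upright on the bench. Origin: centre of its flat underside; z up its axis. Going up: barrel 32 mm across, 0-22 mm, with two bayonet lugs on its x axis 9 mm up, reaching 19 mm from the axis; knurled collar 40 mm across, 22-46 mm (grip here, 34 mm up, any yaw); black eyecup up to 38 mm across, 46-63 mm. Only the socket tube is near, at +x or -x of it.
- free_seat (a point): Centre of the top face of the smoked acrylic ring on the empty stand, 110 mm above the bench; the eyepiece's underside goes here. The ring is level, 48 mm across with a 20 mm hole, on a 14 mm chrome stem with an 80 mm round dark foot, 16 mm high. The stand is fixed to the bench, left or right of the middle.
- socket_tube: Bystander: loose upright brass tube, open, 40 mm across and 75 mm tall, with dark L-shaped slots at its mouth and no black cup. Origin: centre of its underside. It and the eyepiece stand mid-bench, one nearer the robot than the other, either way round, at least 90 mm apart between axes.
- violet_sphere_center (a point): Bystander: centre of the loose violet glass sphere, 40 mm across, on a second, identical stand on the other side of the bench, 0.4 m or more from the empty one; its top is 147 mm above the bench. A chrome end wheel (70 mm across, 16 high) and a spare smoked ring (48 across, 8 high) lie flat on the far part, 70 mm or more from the eyepiece and the stems.

How it is judged (in metres and radians):
On the way:
1. the eyepiece is lifted clear of the bench in the gripper (height (world z) of eyepiece above 0.05 m and contact force between eyepiece and the fingers above 0.5 N), for 0.2 s.
At the end, for the whole second after the job is handed in: The eyepiece rests released on the empty stand's smoked ring, eyecup up, within 10 degrees of upright, axis within 12 mm of the ring's centre, underside at the ring's top (-3 to +4 mm); socket tube within 20 mm and sphere within 15 mm of their starts (horizontal distance between eyepiece and free_seat below 0.012 m and z of eyepiece in the frame of free_seat between -0.003 and 0.004 m and angle between eyepiece's own z axis and vertical below 0.175 rad and linear speed of eyepiece below 0.02 m/s and angular speed of eyepiece below 0.2 rad/s and contact force between eyepiece and the fingers below 0.05 N and distance of socket_tube from where it was at the start of the episode below 0.02 m and distance of violet_sphere_center from where it was at the start of the episode below 0.015 m); the robot touches nothing.
It fails at once if the eyepiece is dropped on the stand: out of the fingers more than 20 mm above the ring (horizontal distance between eyepiece and free_seat below 0.06 m and z of eyepiece in the frame of free_seat above 0.02 m and contact force between eyepiece and the fingers below 0.02 N).
It fails at once if the socket tube is moved more than 20 mm or the violet sphere more than 15 mm (distance of socket_tube from where it was at the start of the episode above 0.02 m or distance of violet_sphere_center from where it was at the start of the episode above 0.015 m).
It also fails if it takes over 40 s, if anything falls off the work surface, if the arm or the gripper's body presses on something with over 40 N, if the wrist force passes 120 N, or if a joint passes its speed limit or range.

ROBOT

A 7-joint arm with a two-finger parallel gripper is mounted at the origin on the work surface. World frame = base frame: x ahead of the robot, y to its left, z up, the work surface at z = 0. Lengths are in mm, angles in rad, forces in N, time in s.
With the tool pointing down it reaches from about 425 to 875 mm from the base axis. Payload 8.4 kg.
Tool frame: the origin (TCP) lies at the very end of the fingers, on their centre line; the grasp point (between the pads) lies manip.pinch_z behind it (manip.pinch_z is the distance from the TCP to the grasp point, in mm); z points along the fingers, y is the direction in which the jaws open and shut (so a half turn about z gives the same grasp; the last joint's range is limited). The gripper opens to 85 mm and grips with 20 to 120 N. Pads are 22 mm wide; open, the fingers measure 114 mm over their backs; the gripper's body (76 mm by 85 mm) begins 54 mm behind the grasp point. The pads swing forward as they close: fully open they stand 13 mm farther back than shut.
Start: joints at [1.106, 0.333, 0.04, 1.465, -0.013, 1.343, -0.059], TCP at [232.479, -606.974, 231.308] pointing down, gripper open.
Joint ranges: [-2.58, 2.58], [-0.38, 2.09], [-1.3, 1.39], [0.25, 2.4], [-1.5, 4.64], [0.08, 2.09], [-2.65, 2.65]. Speed limits (rad/s): [2.22, 2.22, 2.79, 2.79, 3.14, 3.14, 3.14].

INTERFACE

Orientations are given as [roll, pitch, yaw] about the fixed x, y, z axes, in that order (R = Rz(yaw) Ry(pitch) Rx(roll)).
In Python, from cell import manip, cams gives the robot as it stands.
- The arm moves only by the tool step_arm, never from a script. Its argument "plan" is a list of rows, each an object of numbers: "dx", "dy", "dz": the shift along the tool's x, y, z in mm; "turn": the turn about the tool's z in rad; "fingers": the opening, from 0 (shut) to 1 (fully open). A call has 1 to 20 rows; each row is the pose to reach, as a shift and turn from the pose commanded when the call began, along the tool's axes at that moment; what a row does not reach only later rows make up. A row lasts 1/12 s, in which the tool goes at most 41.7 mm and 7.16 degrees, less where a joint would pass 70% of its speed; a pose out of reach is approached as far as the arm can. A call with a gripper value outside its range is refused whole. The fingers move at their own pace and stop on an object; "force" is the grip in N (left out, the last holds). Time passes only in rows, so rows that repeat a pose let the fingers close. It gives the time, the measured TCP pose, the force and the opening at its end, in the units of the state.
- manip.get_state(): the state, without advancing time (a new reading comes with each control period).
- cams.grab_frame(name): name is "side" or "top"; returns a dict with "frame" (384x512x3 uint8, red, green, blue), "range_z" (384x512 float32, mm along the optical axis (not along the pixel's ray), 0 where there is no reading), "intrinsics" (3x3 intrinsics, pixels), "position" and "attitude" of the camera in the world. Camera axes: x right, y down, z forward; pixel columns grow to the right and rows downward; lengths in mm; the calibration is good to about 2 mm. A picture is of the moment at which its call begins.
- manip.job_done(): hands the job in, once; it reports no verdict.
The state is a dict: "clock": time; "joint_positions": joint angles; "dq": joint speeds; "joint_efforts": joint torques, N m; "tcp_pos": TCP position; "tcp_rot": TCP orientation; "ft_force": force on the tool from outside, world axes, zero at the start; "wrist_torque": the same for the moment, N m; "opening": opening from 0.0 (shut) to 1.0 (fully open).
Only numpy, scipy, OpenCV 4.12 (cv2) and the standard library are available. Lean on these libraries where they do the work, as an engineer would, in place of code of your own. Each camera call takes 0.05 s, during which the arm holds its last target.

## Working session

There is one attempt and no reset: what is moved stays moved. The work goes in short steps, Python scripts to look and compute and a tool call to move; the robot and the scene stay as the last step left them, time stands still between calls to the robot, and variables do not carry over. Pictures are saved under pics/ and viewed, and the job is handed in when it is done.

Besides the shell and the picture viewer there is one more tool, called after "Request:" as a command line: name --argument value ..., lists and objects as JSON in quotes. step_arm: Moves the arm, as the interface text tells. Its arguments: {"type":"object","properties":{"plan":{"type":"array"},"force":{"type":"number"}},"required":["plan"]}

```bash
ls; mkdir -p pics
python3 - <<'E'
from cell import manip, cams
import cv2,numpy as np
for n in ("side","top"):
    f=cams.grab_frame(n)
    np.savez(f"{n}0.npz",**f)
    cv2.imwrite(f"pics/{n}0.png",cv2.resize(f["frame"][:,:,::-1],(800,600),interpolation=cv2.INTER_CUBIC))
    print(n,f["position"],f["attitude"],f["intrinsics"])
print(manip.pinch_z,manip.get_state())
E
```

```text
pics
side [ 460.28386042 -502.56981184  568.65333477] [-2.27331337  0.00636539 -0.18713819] [[352.49704147   0.         251.88932357]
 [  0.         352.49704147 196.31410259]
 [  0.           0.           1.        ]]
top [4.20836335e+02 8.93078970e-02 8.83338030e+02] [-2.97757409 -0.00550583 -1.55219272] [[346.82517123   0.         257.27610842]
 [  0.         346.82517123 190.96211393]
 [  0.           0.           1.        ]]
18.700000000000003 {'clock': 0.1, 'joint_positions': array([ 1.10579798,  0.33386019,  0.03986974,  1.46614867, -0.01340146,
        1.34330164, -0.05849025]), 'dq': array([-0.00046617, -0.00152001,  0.00072405, -0.00271966,  0.00032627,
       -0.00029406,  0.00269545]), 'joint_efforts': array([ 5.00223687e-03, -6.60014176e+01,  1.37102354e+00, -4.06466568e+01,
        1.72466913e-02,  8.96436337e-03,  6.89440799e-05]), 'tcp_pos': array([ 232.33952169, -606.63112149,  230.51398351]), 'tcp_rot': array([-3.14014382e+00,  9.50396081e-05,  3.65796040e-01]), 'ft_force': array([-0.5829799 , -0.01370683,  0.92870174]), 'wrist_torque': array([ 0.02420366, -0.00448863, -0.00942792]), 'opening': 1.0007762828165514}
```

View pics/side0.png

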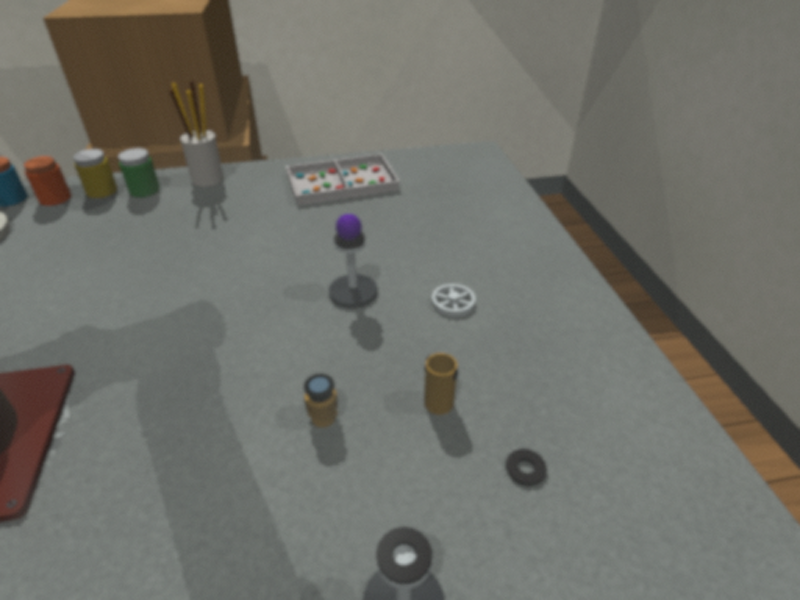

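View pics/top0.png

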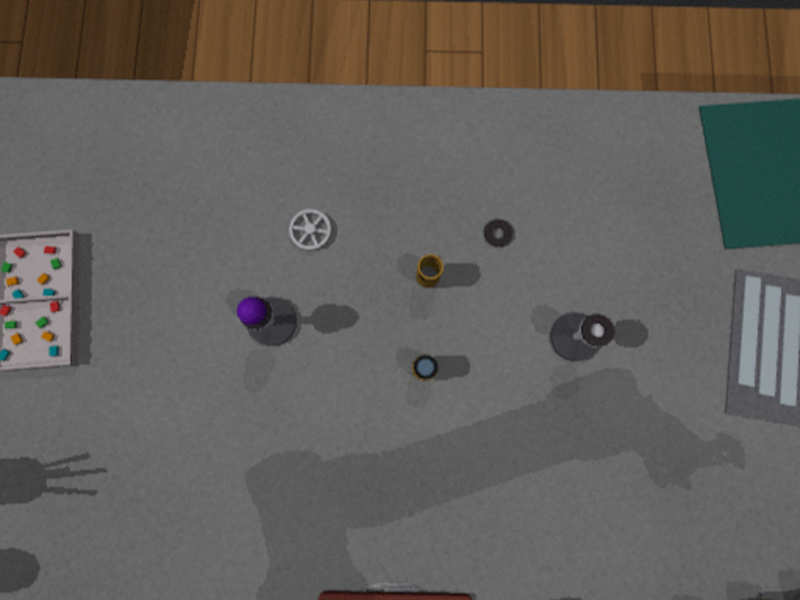

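The side view shows the eyepiece at (321,400), the tube at (440,383), the sphere stand at (350,260) and the empty ring at (404,555). In the top view they are at (426,367), (430,270), (254,312) and (597,330). Next I'll enlarge crops for precise pixel readings.

```bash
cat > h.py <<'E'
import numpy as np,cv2
from scipy.spatial.transform import Rotation as R
def load(n): return dict(np.load(n))
def ray(f,u,v):
    d=np.linalg.inv(f["intrinsics"])@[u,v,1]; return R.from_euler('xyz',f["attitude"]).as_matrix()@d
def atz(f,u,v,z):
    d=ray(f,u,v); p=f["position"]; return p+d*(z-p[2])/d[2]
def proj(f,P):
    q=R.from_euler('xyz',f["attitude"]).as_matrix().T@(np.asarray(P,float)-f["position"]); q=f["intrinsics"]@q; return q[:2]/q[2]
def dep(f,u,v):
    return f["position"]+ray(f,u,v)*f["range_z"][int(round(v)),int(round(u))]
def crop(f,u0,v0,w,h,s,name):
    im=cv2.resize(f["frame"][v0:v0+h,u0:u0+w,::-1],(w*s,h*s),interpolation=cv2.INTER_NEAREST)
    return im
E
python3 - <<'E'
from h import *
t=load("top0.npz"); s=load("side0.npz")
a=crop(t,252,215,40,40,10,0); b=crop(t,362,191,40,40,10,0)
cv2.imwrite("pics/c1.png",np.hstack([a,b]))
a=crop(s,185,233,40,40,10,0); b=crop(s,238,334,40,40,10,0)
cv2.imwrite("pics/c2.png",np.hstack([a,b]))
E
```

```text
(no output)
```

View pics/c1.png

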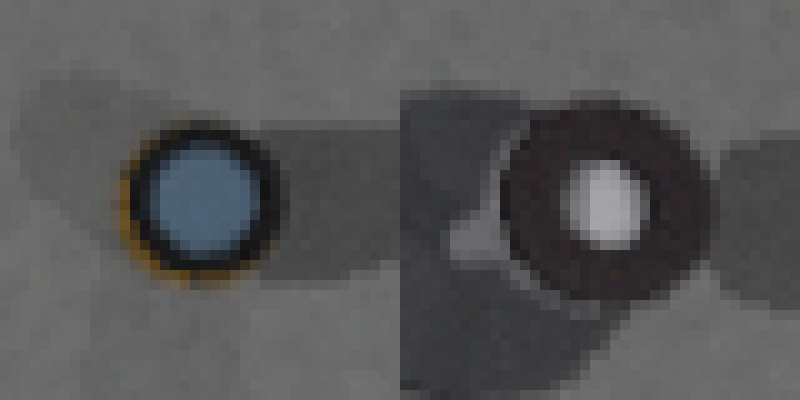

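View pics/c2.png

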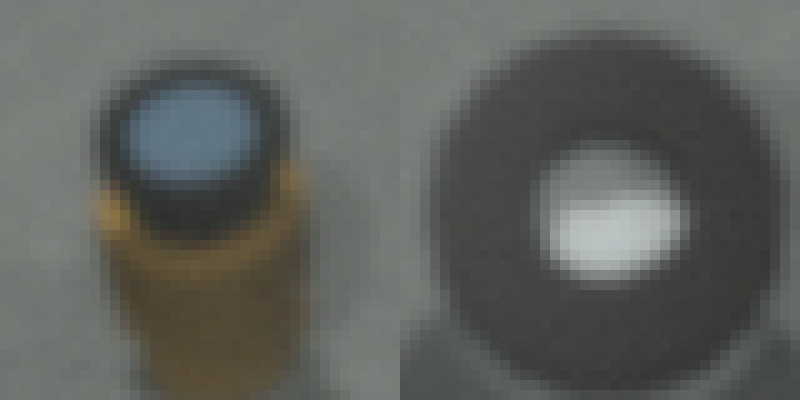

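Run:
```python
from h import *
np.set_printoptions(precision=1,suppress=True)
t=load("top0.npz"); s=load("side0.npz")
print("eye top",atz(t,272,234,63),dep(t,272,234)); print("eye side",atz(s,203.6,246,63),dep(s,203.6,246))
print("ring top",atz(t,382.2,210.7,110),[dep(t,x,y) for x,y in((375,211),(389,211),(382,204),(382,218))])
print("ring side",atz(s,258.5,354.5,110),[dep(s,x,y) for x,y in((246,354),(271,354),(258,342),(258,367))])
print("tube top",atz(t,275,171,75),"bench",dep(t,300,260))
# depth masks: centroid & extents
for n,f,(u0,u1,v0,v1),(z0,z1) in(("eye",t,(250,295,215,255),(50,70)),("ring",t,(360,405,190,232),(102,114)),("eye",s,(185,225,230,275),(56,68)),("ring",s,(235,285,330,384),(105,114)),("tube",t,(255,295,150,190),(65,85))):
    P=np.array([dep(f,u,v) for u in range(u0,u1) for v in range(v0,v1)]); P=P[(P[:,2]>z0)&(P[:,2]<z1)]
    print(n,len(P),P.mean(0),(P.min(0)+P.max(0))/2,np.ptp(P,0))
```

```text
eye top [454.9 -38.4  63. ] [454.9 -38.5  61. ]
eye side [450.7 -41.3  63. ] [450.7 -42.1  63.9]
ring top [ 509.5 -282.8  110. ] [array([ 508.5, -266.6,  110.1]), array([ 509.1, -298. ,  110.3]), array([ 524.7, -283.3,  109.3]), array([ 493. , -281.3,  111.1])]
ring side [ 506.8 -287.9  110. ] [array([ 490.9, -283.4,  108.3]), array([ 523.4, -289.4,  107.9]), array([ 509.7, -270.5,  109. ]), array([ 502.9, -303.9,  110.5])]
tube top [603.8 -43.3  75. ] bench [ 394.2 -112.3   -1.1]
eye 201 [454.2 -38.8  62.8] [453.9 -39.6  62.6] [35.3 35.6  7.8]
ring 327 [ 510.  -283.3  108.7] [ 510.5 -284.2  107.6] [47.7 47.7 11. ]
eye 262 [450.3 -42.4  61.6] [450.4 -41.   60.3] [36.9 37.8  8.5]
ring 852 [ 505.9 -287.6  108.7] [ 506.6 -286.3  108.5] [47.1 47.9  6.7]
tube 90 [606.7 -44.2  72.8] [606.7 -43.4  71.2] [39.5 38.4 12.2]
```

Both cameras agree to about 4 mm: eyepiece ≈ (452.5,-40), ring ≈ (508,-285), tube ≈ (604,-44). All three heights match the given sizes. Next are the tool-frame shifts for the approach.

```bash
cat >> h.py <<'E'
def shift(frm,yaw,to):
    c,s=np.cos(yaw),np.sin(yaw); d=np.subtract(to,frm); return np.round([c*d[0]+s*d[1],s*d[0]-c*d[1],-d[2]],1)
E
python3 - <<'E'
from h import *
st=[232.479,-606.974,231.308]
for p in ([480,-350,225],[452.5,-40,160]): print(shift(st,.366,p))
E
```

```text
[ 323.1 -151.4    6.3]
[ 408.4 -450.7   71.3]
```

Request:
step_arm --plan '[{"dx": 323,"dy": -151,"dz": 6,"turn": 0.1,"fingers": 1},{"dx": 323,"dy": -151,"dz": 6,"turn": 0.2,"fingers": 1},{"dx": 323,"dy": -151,"dz": 6,"turn": 0.3,"fingers": 1},{"dx": 323,"dy": -151,"dz": 6,"turn": 0.366,"fingers": 1},{"dx": 323,"dy": -151,"dz": 6,"turn": 0.366,"fingers": 1},{"dx": 323,"dy": -151,"dz": 6,"turn": 0.366,"fingers": 1},{"dx": 323,"dy": -151,"dz": 6,"turn": 0.366,"fingers": 1},{"dx": 323,"dy": -151,"dz": 6,"turn": 0.366,"fingers": 1},{"dx": 323,"dy": -151,"dz": 6,"turn": 0.366,"fingers": 1},{"dx": 408,"dy": -451,"dz": 71,"turn": 0.366,"fingers": 1},{"dx": 408,"dy": -451,"dz": 71,"turn": 0.366,"fingers": 1},{"dx": 408,"dy": -451,"dz": 71,"turn": 0.366,"fingers": 1},{"dx": 408,"dy": -451,"dz": 71,"turn": 0.366,"fingers": 1},{"dx": 408,"dy": -451,"dz": 71,"turn": 0.366,"fingers": 1},{"dx": 408,"dy": -451,"dz": 71,"turn": 0.366,"fingers": 1},{"dx": 408,"dy": -451,"dz": 71,"turn": 0.366,"fingers": 1},{"dx": 408,"dy": -451,"dz": 71,"turn": 0.366,"fingers": 1},{"dx": 408,"dy": -451,"dz": 71,"turn": 0.366,"fingers": 1},{"dx": 408,"dy": -451,"dz": 71,"turn": 0.366,"fingers": 1}]' --force 40

```text
clock: 1.68
tcp_pos: [451.8, -38.6, 160.0]
tcp_rot: [3.141, 0.001, 0.003]
ft_force: [-0.4, 0.2, 0.0]
opening: 1.0
```

Run:
```python
from cell import manip, cams
from h import *
for n in("side","top"):
    f=cams.grab_frame(n); np.savez(n+"1.npz",**f)
print(manip.get_state()["tcp_pos"],manip.pinch_z)
s=load("side1.npz");t=load("top1.npz")
cv2.imwrite("pics/s1.png",np.hstack([cv2.resize(s["frame"][170:290,150:270,::-1],(400,400)),cv2.resize(t["frame"][180:300,210:330,::-1],(400,400))]))
```

```text
[452.25458588 -40.87107988 160.40305709] 18.700000000000003
```

View pics/s1.png

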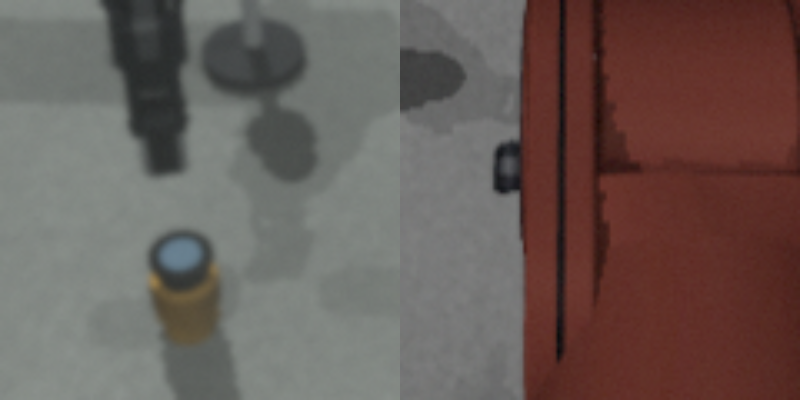

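The side view shows the near fingertip at crop (166,175), native ≈ (199.8,222), and the eyepiece below it. I'll compare that with the predicted projection to get the camera bias in x.

Run:
```python
from h import *
s=load("side1.npz")
for z in(160,173):print(proj(s,[452.25,-40.9-50,z]))
cv2.imwrite("pics/s2.png",cv2.resize(s["frame"][170:260,165:225,::-1],(400,600),interpolation=cv2.INTER_NEAREST))
P=np.array([dep(s,u,v) for v in range(205,223) for u in range(180,220)]);P=P[(P[:,2]>150)]
np.set_printoptions(precision=1,suppress=True)
print(P.min(0),P.max(0),P.mean(0))
```

```text
[201.42613302 228.30562161]
[200.62223543 222.57660722]
[ 437.3 -502.6  171.5] [463.7 -87.8 568.7] [ 449.9 -102.6  204.9]
```

View pics/s2.png

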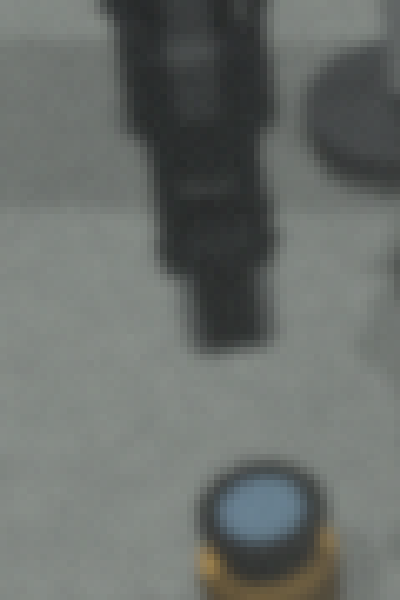

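The prediction bias of about 1.5 px (2 mm) in the side camera supports x ≈ 452.5. I'll descend so the pads meet the collar about 34 mm up, allowing for the pad swing, then close.

Request:
step_arm --plan '[{"dz": 40,"fingers": 1},{"dz": 80,"fingers": 1},{"dz": 110,"fingers": 1},{"dz": 130,"fingers": 1},{"dz": 147,"fingers": 1},{"dz": 147,"fingers": 1},{"dz": 147,"fingers": 1},{"dz": 147,"fingers": 0.7},{"dz": 147,"fingers": 0.6},{"dz": 147,"fingers": 0.5},{"dz": 147,"fingers": 0.4},{"dz": 147,"fingers": 0.3},{"dz": 147,"fingers": 0.2},{"dz": 147,"fingers": 0.2},{"dz": 147,"fingers": 0.2},{"dz": 147,"fingers": 0.2}]' --force 40

```text
schema error: expected keys dx, dy, dz, turn, fingers
```

Request:
step_arm --plan '[{"dx": 0,"dy": 0,"turn": 0,"dz": 40,"fingers": 1},{"dx": 0,"dy": 0,"turn": 0,"dz": 80,"fingers": 1},{"dx": 0,"dy": 0,"turn": 0,"dz": 110,"fingers": 1},{"dx": 0,"dy": 0,"turn": 0,"dz": 130,"fingers": 1},{"dx": 0,"dy": 0,"turn": 0,"dz": 147,"fingers": 1},{"dx": 0,"dy": 0,"turn": 0,"dz": 147,"fingers": 1},{"dx": 0,"dy": 0,"turn": 0,"dz": 147,"fingers": 1},{"dx": 0,"dy": 0,"turn": 0,"dz": 147,"fingers": 0.7},{"dx": 0,"dy": 0,"turn": 0,"dz": 147,"fingers": 0.6},{"dx": 0,"dy": 0,"turn": 0,"dz": 147,"fingers": 0.5},{"dx": 0,"dy": 0,"turn": 0,"dz": 147,"fingers": 0.4},{"dx": 0,"dy": 0,"turn": 0,"dz": 147,"fingers": 0.3},{"dx": 0,"dy": 0,"turn": 0,"dz": 147,"fingers": 0.2},{"dx": 0,"dy": 0,"turn": 0,"dz": 147,"fingers": 0.2},{"dx": 0,"dy": 0,"turn": 0,"dz": 147,"fingers": 0.2},{"dx": 0,"dy": 0,"turn": 0,"dz": 147,"fingers": 0.2}]' --force 40

```text
clock: 3.12
tcp_pos: [453.0, -40.0, 14.4]
tcp_rot: [3.141, -0.002, -0.0]
ft_force: [-1.4, 0.9, 6.7]
opening: 0.459
```

Request:
step_arm --plan '[{"dx": 0,"dy": 0,"turn": 0,"dz": -15,"fingers": 0.2},{"dx": 0,"dy": 0,"turn": 0,"dz": -40,"fingers": 0.2},{"dx": 0,"dy": 0,"turn": 0,"dz": -70,"fingers": 0.2},{"dx": 0,"dy": 0,"turn": 0,"dz": -100,"fingers": 0.2},{"dx": 0,"dy": 0,"turn": 0,"dz": -130,"fingers": 0.2},{"dx": 0,"dy": 0,"turn": 0,"dz": -155,"fingers": 0.2},{"dx": 0,"dy": 0,"turn": 0,"dz": -165,"fingers": 0.2},{"dx": 0,"dy": 0,"turn": 0,"dz": -165,"fingers": 0.2},{"dx": 0,"dy": 0,"turn": 0,"dz": -165,"fingers": 0.2},{"dx": 0,"dy": 0,"turn": 0,"dz": -165,"fingers": 0.2},{"dx": 0,"dy": 0,"turn": 0,"dz": -165,"fingers": 0.2}]' --force 40

```text
clock: 4.03
tcp_pos: [451.2, -39.8, 176.6]
tcp_rot: [-3.141, 0.003, -0.0]
ft_force: [0.0, 0.6, -1.4]
opening: 0.456
```

Run:
```python
from cell import manip, cams
from h import *
f=cams.grab_frame("side"); np.savez("side2.npz",**f)
print(manip.get_state()["tcp_pos"],manip.get_state()["ft_force"])
cv2.imwrite("pics/s3.png",cv2.resize(f["frame"][130:280,130:330,::-1],(800,600),interpolation=cv2.INTER_NEAREST))
```

```text
[451.31008912 -39.80998979 176.77270921] [-0.31089231  0.13869205 -0.43736613]
```

View pics/s3.png

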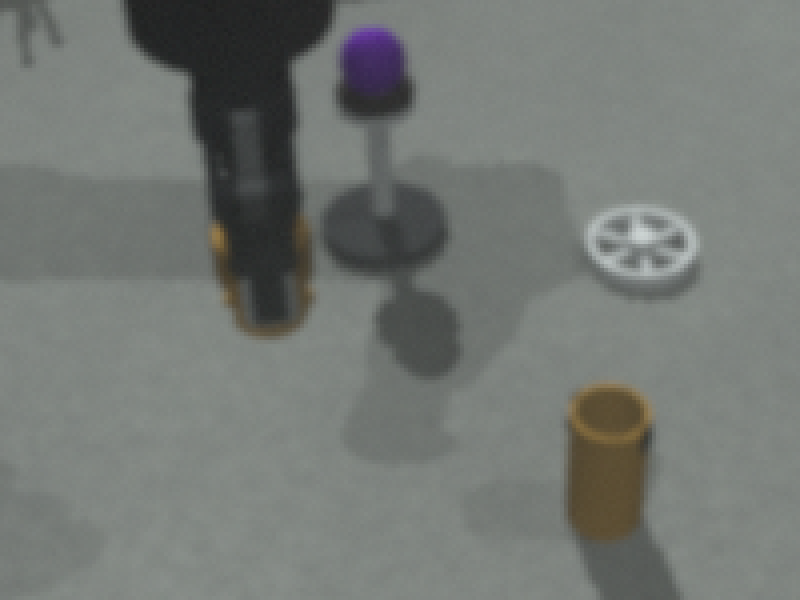

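The picture shows the eyepiece held upright and centred in the fingers at about (268,290), with the tube and sphere unmoved. I'll move it over the ring.

Request:
step_arm --plan '[{"dx": 8,"dy": 35,"turn": 0,"dz": 0,"fingers": 0.2},{"dx": 16,"dy": 70,"turn": 0,"dz": 0,"fingers": 0.2},{"dx": 24,"dy": 105,"turn": 0,"dz": 0,"fingers": 0.2},{"dx": 32,"dy": 140,"turn": 0,"dz": 0,"fingers": 0.2},{"dx": 40,"dy": 175,"turn": 0,"dz": 0,"fingers": 0.2},{"dx": 48,"dy": 210,"turn": 0,"dz": 0,"fingers": 0.2},{"dx": 53,"dy": 235,"turn": 0,"dz": 0,"fingers": 0.2},{"dx": 55.5,"dy": 245,"turn": 0,"dz": 0,"fingers": 0.2},{"dx": 55.5,"dy": 245,"turn": 0,"dz": 0,"fingers": 0.2},{"dx": 55.5,"dy": 245,"turn": 0,"dz": 15,"fingers": 0.2},{"dx": 55.5,"dy": 245,"turn": 0,"dz": 30,"fingers": 0.2},{"dx": 55.5,"dy": 245,"turn": 0,"dz": 40,"fingers": 0.2},{"dx": 55.5,"dy": 245,"turn": 0,"dz": 40,"fingers": 0.2},{"dx": 55.5,"dy": 245,"turn": 0,"dz": 40,"fingers": 0.2},{"dx": 55.5,"dy": 245,"turn": 0,"dz": 40,"fingers": 0.2}]' --force 40

```text
clock: 5.33
tcp_pos: [508.0, -284.5, 139.0]
tcp_rot: [3.141, -0.001, 0.0]
ft_force: [0.6, 0.3, -0.6]
opening: 0.457
```

Run:
```python
from cell import manip, cams
from h import *
a=[]
for n in("side","top"):
    f=cams.grab_frame(n); np.savez(n+"3.npz",**f)
    (u,v,w)=(205,284,100) if n=="side" else (330,160,100)
    a.append(cv2.resize(f["frame"][v:v+w,u:u+w,::-1],(400,400),interpolation=cv2.INTER_NEAREST))
print(manip.get_state()["tcp_pos"],manip.get_state()["ft_force"],manip.get_state()["opening"])
cv2.imwrite("pics/s4.png",np.hstack(a))
```

```text
[ 508.14861032 -284.90472805  139.30011441] [-0.23382727  0.2112997  -0.7633072 ] 0.46008527567598323
```

View pics/s4.png

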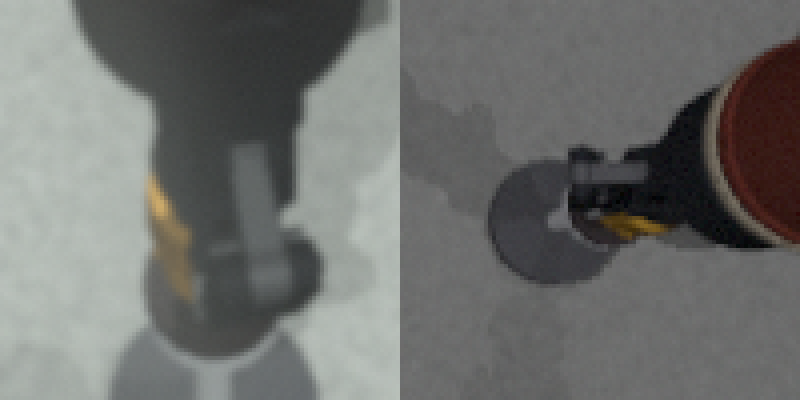

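In the side view the brass strip runs from (155,180) to (195,300), which may be a tilt about the jaw axis. I'll overlay the expected upright model to check.

```bash
cat >> h.py <<'E'
def overlay(f,base,rot,box,s,bias=(0,0)):
    u0,v0,w,h=box
    im=cv2.resize(f["frame"][v0:v0+h,u0:u0+w,::-1],(w*s,h*s),interpolation=cv2.INTER_CUBIC)
    im=cv2.convertScaleAbs(im,alpha=1.5)
    th=np.linspace(0,2*np.pi,60)
    for r,z,c in((16,0,(0,255,0)),(16,22,(0,255,0)),(20,22,(0,255,255)),(20,46,(0,255,255)),(19,63,(255,0,255))):
        P=np.stack([r*np.cos(th),r*np.sin(th),0*th+z-34],1)@rot.T+np.array(base)+[0,0,34]
        q=np.array([(proj(f,p)+bias-[u0,v0]+.5)*s for p in P]).astype(int)
        cv2.polylines(im,[q],True,c,1)
    return im
E
python3 - <<'E'
from h import *
a=[]
for n,b in(("side",(205,284,100,100)),("top",(352,170,80,80))):
    f=load(n+"3.npz"); a.append(cv2.resize(overlay(f,[508,-285,125],np.eye(3),b,4 if n=="side" else 5),(400,400)))
cv2.imwrite("pics/s5.png",np.hstack(a))
E
```

```text
(no output)
```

View pics/s5.png

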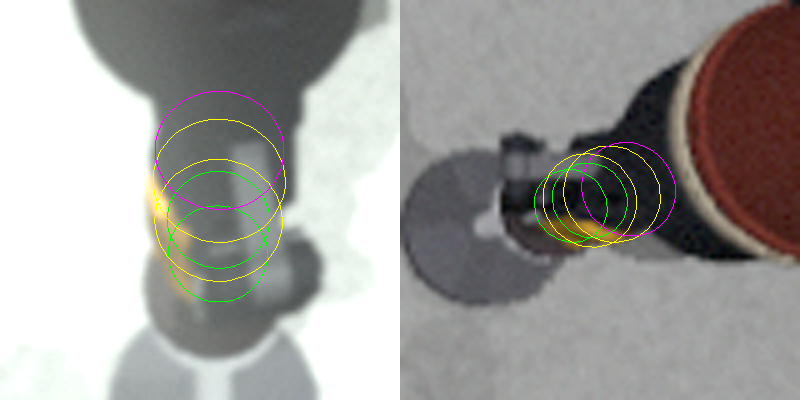

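The upright model fits both views: the collar's left edge is at (155,190) and the barrel bottom at (190,300). So the slant is perspective and the eyepiece is upright. I'll lower it gently and watch the force.

Request:
step_arm --plan '[{"dx": 0,"dy": 0,"turn": 0,"dz": 5,"fingers": 0.2},{"dx": 0,"dy": 0,"turn": 0,"dz": 10,"fingers": 0.2},{"dx": 0,"dy": 0,"turn": 0,"dz": 12,"fingers": 0.2},{"dx": 0,"dy": 0,"turn": 0,"dz": 13,"fingers": 0.2},{"dx": 0,"dy": 0,"turn": 0,"dz": 13,"fingers": 0.2},{"dx": 0,"dy": 0,"turn": 0,"dz": 13,"fingers": 0.2}]'

```text
clock: 5.93
tcp_pos: [507.6, -284.9, 125.3]
tcp_rot: [-3.142, 0.0, -0.0]
ft_force: [-0.2, 0.6, -1.0]
opening: 0.454
```

Request:
step_arm --plan '[{"dx": 0,"dy": 0,"turn": 0,"dz": 0.5,"fingers": 0.2},{"dx": 0,"dy": 0,"turn": 0,"dz": 1,"fingers": 0.2},{"dx": 0,"dy": 0,"turn": 0,"dz": 1,"fingers": 0.2},{"dx": 0,"dy": 0,"turn": 0,"dz": 1,"fingers": 0.2}]'

```text
clock: 6.27
tcp_pos: [507.8, -285.0, 124.6]
tcp_rot: [3.141, -0.0, -0.0]
ft_force: [-0.4, 0.1, 1.1]
opening: 0.456
```

Request:
step_arm --plan '[{"dx": 0,"dy": 0,"turn": 0,"dz": 0.5,"fingers": 0.2},{"dx": 0,"dy": 0,"turn": 0,"dz": 0.5,"fingers": 0.2},{"dx": 0,"dy": 0,"turn": 0,"dz": 0.5,"fingers": 0.2}]'

```text
clock: 6.52
tcp_pos: [507.8, -285.0, 124.6]
tcp_rot: [3.141, -0.001, -0.0]
ft_force: [-2.4, 0.6, 5.2]
opening: 0.455
```

Run:
```python
from cell import manip, cams
from h import *
a=[]
for n,b in(("side",(205,284,100,100)),("top",(352,170,80,80))):
    f=cams.grab_frame(n); np.savez(n+"4.npz",**f)
    a.append(cv2.resize(crop(f,*b,4,0),(400,400)))
print(manip.get_state()["tcp_pos"],manip.get_state()["ft_force"])
cv2.imwrite("pics/s6.png",cv2.convertScaleAbs(np.hstack(a),alpha=1.5))
```

```text
[ 507.84125344 -284.96530363  124.53925362] [-1.63729859  1.89308704  5.36569979]
```

View pics/s6.png

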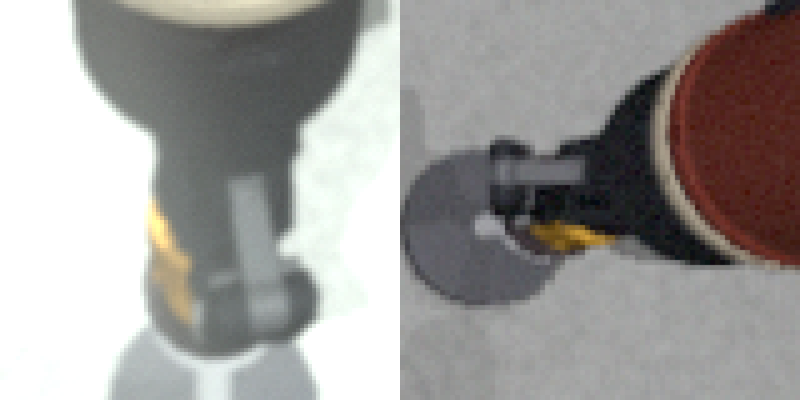

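Contact force is about 5 N at the expected height (TCP 124.5, underside ≈ 110), and the picture shows the barrel seated over the ring. Releasing now.

Request:
step_arm --plan '[{"dx": 0,"dy": 0,"turn": 0,"dz": 0.3,"fingers": 0.48},{"dx": 0,"dy": 0,"turn": 0,"dz": 0,"fingers": 0.52},{"dx": 0,"dy": 0,"turn": 0,"dz": 0,"fingers": 0.56},{"dx": 0,"dy": 0,"turn": 0,"dz": 0,"fingers": 0.65},{"dx": 0,"dy": 0,"turn": 0,"dz": 0,"fingers": 0.8},{"dx": 0,"dy": 0,"turn": 0,"dz": 0,"fingers": 1},{"dx": 0,"dy": 0,"turn": 0,"dz": 0,"fingers": 1},{"dx": 0,"dy": 0,"turn": 0,"dz": 0,"fingers": 1},{"dx": 0,"dy": 0,"turn": 0,"dz": 0,"fingers": 1},{"dx": 0,"dy": 0,"turn": 0,"dz": 0,"fingers": 1}]'

```text
clock: 7.45
tcp_pos: [507.6, -284.9, 123.8]
tcp_rot: [-3.142, -0.0, -0.0]
ft_force: [0.2, 0.2, 0.7]
opening: 0.999
```

Request:
step_arm --plan '[{"dx": 0,"dy": 0,"turn": 0,"dz": -15,"fingers": 1},{"dx": 0,"dy": 0,"turn": 0,"dz": -35,"fingers": 1},{"dx": 0,"dy": 0,"turn": 0,"dz": -60,"fingers": 1},{"dx": 0,"dy": 0,"turn": 0,"dz": -90,"fingers": 1},{"dx": 0,"dy": 0,"turn": 0,"dz": -120,"fingers": 1},{"dx": 0,"dy": 0,"turn": 0,"dz": -120,"fingers": 1},{"dx": 0,"dy": 0,"turn": 0,"dz": -120,"fingers": 1},{"dx": -60,"dy": 40,"turn": 0,"dz": -120,"fingers": 1},{"dx": -120,"dy": 120,"turn": 0,"dz": -120,"fingers": 1},{"dx": -120,"dy": 160,"turn": 0,"dz": -120,"fingers": 1},{"dx": -120,"dy": 200,"turn": 0,"dz": -120,"fingers": 1},{"dx": -120,"dy": 220,"turn": 0,"dz": -120,"fingers": 1},{"dx": -120,"dy": 220,"turn": 0,"dz": -120,"fingers": 1},{"dx": -120,"dy": 220,"turn": 0,"dz": -120,"fingers": 1}]'

```text
clock: 8.62
tcp_pos: [382.2, -511.1, 241.6]
tcp_rot: [3.141, 0.004, -0.008]
ft_force: [-0.8, -0.5, -1.3]
opening: 1.002
```

Run:
```python
from cell import manip, cams
from h import *
a=[]
for n,b in(("side",(205,284,100,100)),("top",(352,170,80,80))):
    f=cams.grab_frame(n); np.savez(n+"5.npz",**f)
    a.append(cv2.resize(crop(f,*b,4,0),(400,400)))
    cv2.imwrite(f"pics/{n}5.png",f["frame"][:,:,::-1])
print(manip.get_state()["tcp_pos"],manip.get_state()["ft_force"])
cv2.imwrite("pics/s7.png",cv2.convertScaleAbs(np.hstack(a),alpha=1.4))
```

```text
[ 384.79042094 -507.36308245  241.4722619 ] [0.72504525 0.81915766 0.11164205]
```

View pics/s7.png

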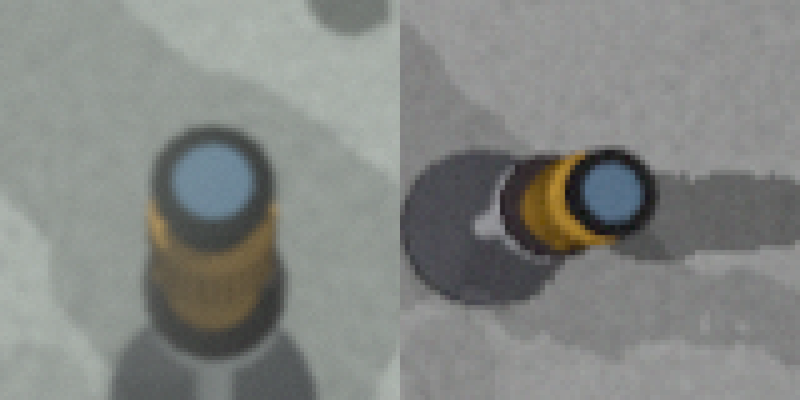

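View pics/top5.png

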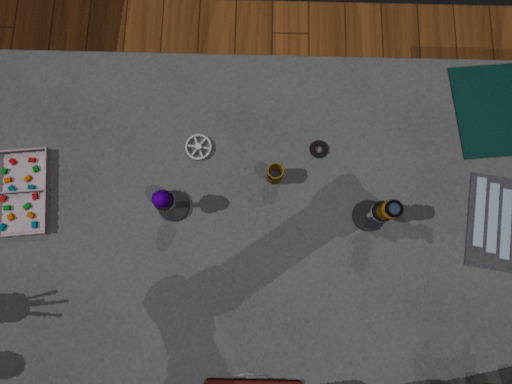

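Run:
```python
from h import *
np.set_printoptions(precision=1,suppress=True)
s=load("side5.npz");t=load("top5.npz")
print(atz(s,257.5,329,173)-[506.8,-287.9,110],dep(s,257,329)); print(atz(t,393.7,207.9,173)-[509.5,-282.8,110],dep(t,394,208))
for n,b in(("top",(255,155,40,40)),("top",(150,185,40,40))):
    a=load(n+"0.npz")["frame"];c=t["frame"];u,v,w,h=b
    g=lambda x:np.float32(cv2.cvtColor(x[v:v+h,u:u+w],cv2.COLOR_RGB2HSV)[:,:,1])
    print(cv2.phaseCorrelate(g(a),g(c)))
```

```text
[-1.4  1.1 63. ] [ 504.8 -286.9  173.4]
[-1. -1. 63.] [ 508.4 -284.6  172.5]
((-0.047381899439102426, 0.16089144623392926), 0.9686743208765983)
((-0.054964946868782505, 0.11785762560320379), 0.9381226781010628)
```

The eyepiece is upright within about 2 mm of the ring centre and its top is at 173 mm (110 + 63). The tube and sphere have not moved (under 0.2 px).

Run:
```python
from cell import manip
print(manip.get_state()["dq"].round(3)); print(manip.job_done())
```

```text
[-0.037 -0.034 -0.053  0.031 -0.015  0.006 -0.026]
the job is handed in; nothing more can be done
None
```

I picked up the eyepiece by its knurled collar, set it down eyecup up on the empty stand's smoked ring, let go and backed the arm away. The job was handed in about 9 s into the 40 s limit; no verdict is reported.

- **Set-down:** it touched the ring with about 5 N at the expected height, and I released it there.
- **Position:** in both cameras the eyecup centre is under 2 mm from the ring centre. Its top reads 172.5–173.4 mm against the expected 173 mm, so the underside is on the ring and the eyepiece is upright.
- **Bystanders:** the top picture shows the socket tube and the violet sphere shifted by less than 0.2 pixel (well under 1 mm).
- **Disagreement:** the two cameras gave positions about 3–5 mm apart, more than the stated 2 mm calibration. I worked from displacements between eyepiece and ring, on which they agreed to about 2 mm.
- **False alarm:** before lowering, the eyepiece looked tilted in the side view. Overlaying an upright model showed this was perspective.
- **Arm still settling:** it was moving slightly (up to 0.05 rad/s), clear of everything, when I handed in.

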